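Rack the dried plunger cutters in working order

TASK

The four plunger cutters have dried, and stand on the wire drying rack in the order in which the decorator will use them. Move them to the wooden carrying rack, one to a bay and in the same order from left to right as you see them from the robot's side; keep each one upright and set it down flat on the floor of its bay rather than dropping it, then let go.

Things in the scene. Friction and masses are not known exactly. Their poses are not given: they have to be found in the camera images.
- cutter_flower: Loose upright plunger cutter, 60 g, 62 mm tall. Outline from above: five round petals, 54 across (mm): steel skirt with white cap, 18 mm high. On it a collar 22 mm wide (to 26 mm up), a stem 14 mm wide (to 44 mm) and a round white knob 26 mm wide, 44 to 62 mm up: grip it there, from above. Origin: centre of its underside, below the knob; z up. Place in the row varies.
- cutter_star: Loose upright plunger cutter, 60 g, 62 mm tall. Outline from above: six points, 58 across the points (mm): steel skirt with white cap, 18 mm high. On it a collar 22 mm wide (to 26 mm up), a stem 14 mm wide (to 44 mm) and a round white knob 26 mm wide, 44 to 62 mm up: grip it there, from above. Origin: centre of its underside, below the knob; z up. Place in the row varies.
- cutter_square: Loose upright plunger cutter, 60 g, 62 mm tall. Outline from above: a 42 x 42 square (mm): steel skirt with white cap, 18 mm high. On it a collar 22 mm wide (to 26 mm up), a stem 14 mm wide (to 44 mm) and a round white knob 26 mm wide, 44 to 62 mm up: grip it there, from above. Origin: centre of its underside, below the knob; z up. Place in the row varies.
- cutter_heart: Loose upright plunger cutter, 60 g, 62 mm tall. Outline from above: a heart 46 long (point towards own -x), 50 wide (mm): steel skirt with white cap, 18 mm high. On it a collar 22 mm wide (to 26 mm up), a stem 14 mm wide (to 44 mm) and a round white knob 26 mm wide, 44 to 62 mm up: grip it there, from above. Origin: centre of its underside, below the knob; z up. Place in the row varies.
- dish_flower: Fixed grey drip dish of the drying rack in which the flower cutter stands at the start; it stays there, so it keeps that cutter's place in the row. 66 x 66 mm, rim 9 mm high, floor 3 mm thick. Origin: centre of its underside, 24.5 mm above the bench; z up.
- dish_star: Fixed grey drip dish of the drying rack in which the star cutter stands at the start; it stays there, so it keeps that cutter's place in the row. 66 x 66 mm, rim 9 mm high, floor 3 mm thick. Origin: centre of its underside, 24.5 mm above the bench; z up.
- dish_square: Fixed grey drip dish of the drying rack in which the square cutter stands at the start; it stays there, so it keeps that cutter's place in the row. 66 x 66 mm, rim 9 mm high, floor 3 mm thick. Origin: centre of its underside, 24.5 mm above the bench; z up.
- dish_heart: Fixed grey drip dish of the drying rack in which the heart cutter stands at the start; it stays there, so it keeps that cutter's place in the row. 66 x 66 mm, rim 9 mm high, floor 3 mm thick. Origin: centre of its underside, 24.5 mm above the bench; z up.
- drying_rack: Fixed wire rack, 81 x 317 mm, long along own y, the four drip dishes in a row at own y = +108, +36, -36, -108 mm. End loops at y = 146 and -146 mm, 49 mm high. A cutter in a dish has its underside 27.5 mm, its knob's middle 80 mm above the bench. Origin: centre, at bench height; own +y is to the robot's left (within 9 degrees). Either rack may be the nearer one.
- carry_rack: Fixed light-wood rack, 84 x 329 mm, long along own y, four empty bays at own x = 0, y = +115, +38, -38, -115 mm (left to right). Each is 74 x 72 mm inside, floor 5 mm, walls' tops 24 mm above the bench; end boards at y = 160 and -160 mm are 57 mm high. A cutter in a bay has its knob's middle 58 mm up. Origin: centre, at bench height; +y to the robot's left (within 9 degrees).
Things that resemble listed ones, but are neither listed nor needed, are in the scene too. Leave any red or yellow look-alike of the cutter_star alone.

How it is judged:
By the outcome, as a careful person would: the job done as asked, in the order asked, and still so for the second after the job is handed in, with the robot touching nothing.
It also fails if it takes over 90 s, if anything falls off the work surface, if the arm or the gripper's body presses on something with over 40 N, if the wrist force passes 120 N, or if a joint passes its speed limit or range.

ROBOT

A 7-joint arm with a two-finger parallel gripper is mounted at the origin on the work surface. World frame = base frame: x ahead of the robot, y to its left, z up, the work surface at z = 0. Lengths are in m, angles in rad, forces in N, time in s.
With the tool pointing down it reaches from about 0.35 to 0.9 m from the base axis. Payload 7.2 kg.
Tool frame: the origin (TCP) lies midway between the tips of the shut fingers; the grasp point (between the pads) lies 19 mm behind it (env.grip_depth is the distance from the TCP to the grasp point, in m); z points along the fingers, y is the direction in which the jaws open and shut (so a half turn about z gives the same grasp; the last joint's range is limited). The gripper opens to 85 mm and grips with 20 to 120 N. Pads are 22 mm wide; open, the fingers measure 114 mm over their backs; the gripper's body (76 mm by 85 mm) begins 54 mm behind the grasp point. The pads swing forward as they close: fully open they stand 13 mm farther back than shut.
Start: joints at [-1.304, 0.411, -0.013, 1.596, 0.006, 1.134, -0.082], TCP at [0.205, 0.59, 0.231] pointing down, gripper open.
Joint ranges: [-2.95, 2.95], [-0.29, 1.99], [-1.47, 1.44], [0.14, 2.54], [-1.03, 4.17], [0.13, 1.85], [-2.86, 2.86]. Speed limits (rad/s): [2.39, 2.39, 3.01, 3.01, 3.14, 3.14, 3.14].

INTERFACE

Orientations are given as a rotation vector (axis times angle).
In Python, from station import env gives the robot as it stands.
- The arm moves only by the tool move_arm, never from a script. Its argument "deltas" is a list that holds one entry, the list of rows, each a list of 5 numbers: the finger opening in m, from 0 to 0.0854, then the shift along the world's x, y, z in m, then the turn about the world's z in degrees. A call has 1 to 12 rows; each row shifts and turns the commanded pose from where the row before left it; what a row does not reach is not made up. A row lasts 1/12 s, in which the tool goes at most 41.7 mm and 7.16 degrees, less where a joint would pass 70% of its speed; a pose out of reach is approached as far as the arm can. A call with a gripper value outside its range is refused whole. The fingers move at their own pace and stop on an object; "force" is the grip in N (left out, the last holds). Time passes only in rows, so rows that do not move let the fingers close. It gives the time, the measured TCP pose, the force and the opening at its end, in the units of the state.
- env.read_state(): the state, without advancing time (a new reading comes with each control period).
- env.snapshot(name): name is "scene" or "top"; returns a dict with "color" (400x640x3 uint8, red, green, blue), "depth" (400x640 float32, m along the optical axis (not along the pixel's ray), 0 where there is no reading), "mtx" (3x3 intrinsics, pixels), "camera_from_world" (4x4, takes a point from world to camera coordinates). Camera axes: x right, y up, looking along -z (the intrinsics and any distortion apply to the point x, -y, -z); pixel columns grow to the right and rows downward; lengths in m; the calibration is good to about 2 mm. A picture is of the moment at which its call begins.
- env.hand_in(): hands the job in, once; it reports no verdict.
The state is a dict: "time_s": time; "joints": joint angles; "qd": joint speeds; "effort": joint torques, N m; "tool_pos": TCP position; "tcp_rot": TCP orientation; "force": force on the tool from outside, world axes, zero at the start; "ft_torque": the same for the moment, N m; "finger_gap": finger opening in m.
Only numpy, scipy, OpenCV 4.12 (cv2) and the standard library are available. Lean on these libraries where they do the work, as an engineer would, in place of code of your own. Each camera call takes 0.05 s, during which the arm holds its last target. There are 200 camera calls.

## Working session

There is one attempt and no reset: what is moved stays moved. The work goes in short steps, Python scripts to look and compute and a tool call to move; the robot and the scene stay as the last step left them, time stands still between calls to the robot, and variables do not carry over. Pictures are saved under pics/ and viewed, about 12 in all and at most 16, crops included, and the job is handed in when it is done.

Besides the shell and the picture viewer there is one more tool, called after "Emit:" as name(argument=value, ...), one argument or row to a line, values as JSON. move_arm: Moves the arm, as the interface text tells. Its arguments: {"type":"object","properties":{"deltas":{"type":"array","items":{"type":"array","items":{"type":"array","items":{"type":"number"}}}},"force":{"type":"number"}},"required":["deltas"]}

```bash
mkdir -p pics; cat > h.py <<'E'
import numpy as np, cv2
from station import env
def snap(n,f=None):
    s=env.snapshot(n)
    if f: cv2.imwrite('pics/'+f,s['color'][:,:,::-1])
    return s
def ray(s,u,v,z):
    K=s['mtx'];T=np.linalg.inv(s['camera_from_world'])
    d=np.array([(u-K[0,2])/K[0,0],-(v-K[1,2])/K[1,1],-1.]);d=T[:3,:3]@d;o=T[:3,3]
    return o+d*(z-o[2])/d[2]
def cloud(s):
    K=s['mtx'];T=np.linalg.inv(s['camera_from_world']);D=s['depth']
    v,u=np.mgrid[:D.shape[0],:D.shape[1]]
    P=np.stack([(u-K[0,2])/K[0,0]*D,-(v-K[1,2])/K[1,1]*D,-D,np.ones_like(D)],-1)@T.T
    P[D==0]=np.nan
    return P[...,:3]
def proj(s,p):
    c=s['camera_from_world']@np.append(p,1);K=s['mtx']
    return K[0,0]*c[0]/-c[2]+K[0,2],K[1,1]*-c[1]/-c[2]+K[1,2]
E
python3 - <<'E'
from h import *
for n in('top','scene'):
    s=snap(n,n+'0.png');T=np.linalg.inv(s['camera_from_world']);print(n,T.round(3).tolist(),s['mtx'].tolist(),[k for k in s])
print(env.read_state(),env.grip_depth)
E
```

```text
top [[0.011, 0.998, -0.062, 0.438], [-1.0, 0.01, -0.009, -0.054], [-0.008, 0.062, 0.998, 0.988], [0.0, 0.0, 0.0, 1.0]] [[474.2787214167826, 0.0, 317.40542086595417], [0.0, 474.2787214167826, 200.2782929560715], [0.0, 0.0, 1.0]] ['color', 'depth', 'mtx', 'camera_from_world']
scene [[0.369, -0.663, 0.651, 1.046], [0.929, 0.261, -0.261, -0.264], [0.003, 0.702, 0.713, 0.694], [0.0, 0.0, 0.0, 1.0]] [[479.63617279874836, 0.0, 319.75264973006944], [0.0, 479.63617279874836, 198.07021692217492], [0.0, 0.0, 1.0]] ['color', 'depth', 'mtx', 'camera_from_world']
{'time_s': 0.1, 'joints': array([-1.3042126 ,  0.41183879, -0.01272807,  1.59694174,  0.00558834,
        1.13429392, -0.08217592]), 'qd': array([ 0.00046255, -0.00337986, -0.00108407, -0.0027013 , -0.00045526,
        0.00021143,  0.00085992]), 'effort': array([ 2.38948458e-03, -6.01825261e+01,  6.84138536e-01, -3.00086725e+01,
        1.40175439e-02,  6.46769520e-03, -2.45003309e-05]), 'tool_pos': array([0.20523239, 0.58988115, 0.23053292]), 'tcp_rot': array([-5.23308591e-01, -3.09754127e+00,  2.25849676e-03]), 'force': array([-0.04209257, -0.03374651, -0.52865431]), 'ft_torque': array([-0.04688979,  0.03177475, -0.02929301]), 'finger_gap': 0.0856835179171428} 0.0187
```

View pics/top0.png

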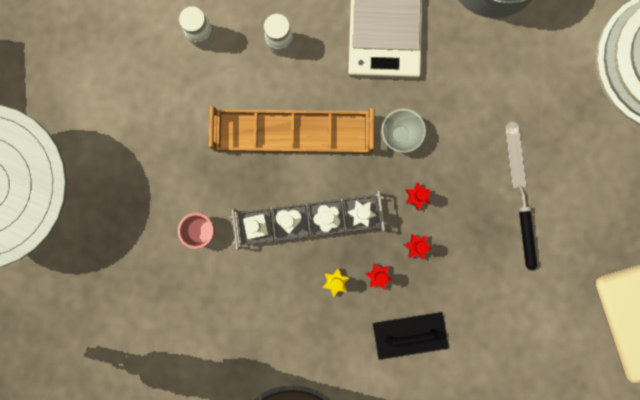

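View pics/scene0.png

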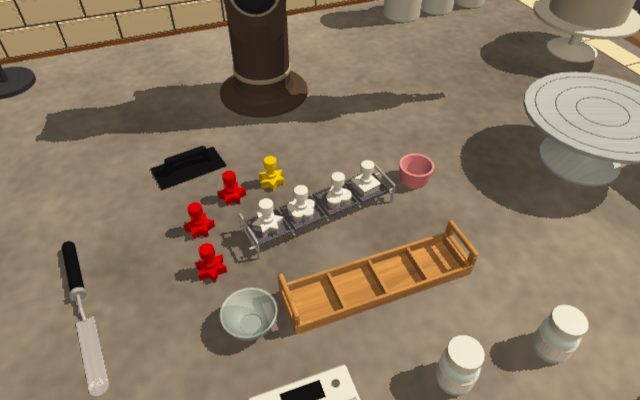

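The top view has the robot's side at the bottom, with +y to the left. The white cutters in the wire rack, left to right, are square (255,226), heart (289,221), flower (326,217) and star (361,213). The star look-alikes are red at (418,195), (418,246) and (379,277), and yellow at (336,282). They stand outside the rack, so I leave them alone. The carrying rack is the farther one, around (292,131). Next I measure and take one enlarged crop.

```bash
python3 - <<'E'
from h import *
for n in('top','scene'):
    s=snap(n);P=cloud(s);c=s['color'].astype(int);hsv=cv2.cvtColor(s['color'],cv2.COLOR_RGB2HSV)
    reg=(P[...,0]>.25)&(P[...,0]<.7)&(abs(P[...,1])<.35)
    white=reg&(hsv[...,1]<60)&(P[...,2]>.076)&(P[...,2]<.1)
    k,l,st,ce=cv2.connectedComponentsWithStats(white.astype(np.uint8))
    for i in range(1,k):
        if st[i,4]>25:
            m=l==i; q=P[m]; print(n,'knob',ce[i].round(1),st[i,4],'ray',ray(s,*ce[i],.0895 if n=='top' else .085)[:2].round(4),'cloud',np.median(q,0).round(4),q[:,2].max().round(4))
    wood=reg&(hsv[...,0]<22)&(hsv[...,1]>110)&(hsv[...,2]>90)
    k,l,st,ce=cv2.connectedComponentsWithStats(wood.astype(np.uint8))
    i=1+st[1:,4].argmax(); print('wood',st[i])
    for lo,hi in((.018,.030),(.045,.07)):
        q=P[(l==i)&(P[...,2]>lo)&(P[...,2]<hi)][:,:2].astype(np.float32)
        r=cv2.minAreaRect(q*1000); print(lo,r,len(q))
    d=reg&(P[...,2]>.024)&(P[...,2]<.055)&(P[...,0]<.46)&(P[...,0]>.28)&(hsv[...,1]<60)
    print(n,'glass',np.nanmax(P[110:150,390:420,2]) if n=='top' else '')
    if n=='top': cv2.imwrite('pics/crop1.png',cv2.resize(s['color'][90:300,180:440,::-1],None,fx=3,fy=3*.9,interpolation=cv2.INTER_CUBIC)[:600])
E
```

```text
top knob [363.3 212.7] 149 ray [ 0.4713 -0.1338] cloud [ 0.4709 -0.1333  0.0897] 0.0943
top knob [327.  217.3] 141 ray [ 0.4619 -0.0652] cloud [ 0.4624 -0.0652  0.09  ] 0.0943
top knob [286.8 221.2] 143 ray [0.4538 0.0108] cloud [0.4541 0.0105 0.0901] 0.0941
top knob [252.5 226.2] 155 ray [0.4437 0.0757] cloud [0.4439 0.0759 0.0898] 0.0937
wood [ 208  105  167   48 6891]
0.018 ((641.612060546875, 9.203826904296875), (319.2489929199219, 85.4315414428711), 89.68628692626953) 1466
0.045 ((640.6859741210938, 8.014190673828125), (329.03369140625, 82.79783630371094), 89.77264404296875) 390
top glass 0.045521348780497406
scene knob [366.8 167. ] 150 ray [0.4453 0.0736] cloud [0.4476 0.0724 0.0882] 0.0908
scene knob [337.3 178.9] 170 ray [0.4552 0.0083] cloud [0.4579 0.0075 0.0882] 0.0917
scene knob [300.3 192.4] 175 ray [ 0.4635 -0.0678] cloud [ 0.4663 -0.0684  0.0882] 0.0917
scene knob [265.3 206. ] 183 ray [ 0.4727 -0.1365] cloud [ 0.4758 -0.1368  0.0884] 0.0919
wood [ 278  220  200  115 9594]
0.018 ((640.2346801757812, 6.0349273681640625), (329.7425842285156, 87.06404113769531), 89.7331771850586) 2267
0.045 ((641.072265625, 5.4619140625), (328.78424072265625, 83.48812103271484), 89.83658599853516) 573
scene glass
```

View pics/crop1.png

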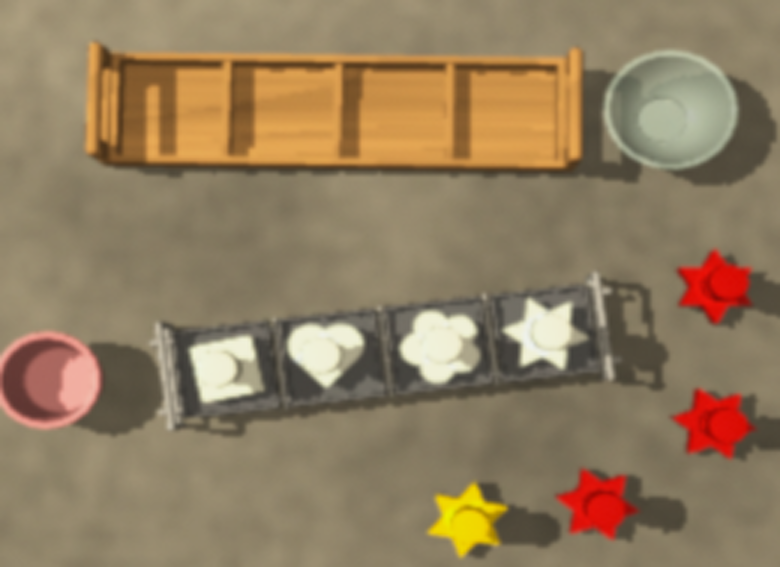

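The crop confirms the order from left to right: square, heart, flower, star. All four bays are empty; the dark bands in them are shadows. The carrying rack's centre is about (0.641, 0.007) with yaw near 0. Its bays are at y ≈ .122, .045, -.031 and -.108.

Emit:
move_arm(
  deltas=[
    [[0.06,0.016,-0.034,0,-4.2],[0.06,0.016,-0.034,0,-4.2],[0.06,0.016,-0.034,0,-4.2],[0.06,0.016,-0.034,0,-4.2],[0.06,0.016,-0.034,0,-4.2],[0.06,0.016,-0.034,0,-4.2],[0.06,0.016,-0.034,0,-4.2],[0.06,0.016,-0.034,0,-4.2],[0.06,0.016,-0.034,0,-4.2],[0.06,0.016,-0.034,0,-4.2],[0.06,0.016,-0.034,0,-4.2],[0.06,0.016,-0.034,0,-4.2]],
  ],
  force=30,
)

```text
time_s: 1.2
tool_pos: [0.3977, 0.1805, 0.2315]
tcp_rot: [-1.797, -2.577, -0.001]
force: [1.1, 0.2, -0.7]
finger_gap: 0.0601
```

Emit:
move_arm(
  deltas=[
    [[0.06,0.0095,-0.021,-0.015,-2.6],[0.06,0.0095,-0.021,-0.015,-2.6],[0.06,0.0095,-0.021,-0.015,-2.6],[0.06,0.0095,-0.021,-0.015,-2.6],[0.06,0.0095,-0.021,-0.015,-2.4],[0.06,0,0,-0.015,0],[0.06,0,0,0,0],[0.06,0,0,0,0],[0.06,0,0,0,0]],
  ],
)

```text
time_s: 1.95
tool_pos: [0.445, 0.078, 0.1419]
tcp_rot: [-2.068, -2.365, -0.001]
force: [0.5, 1.0, 0.8]
finger_gap: 0.0598
```

Emit:
move_arm(
  deltas=[
    [[0.06,0,-0.003,-0.02,0],[0.06,0,0,-0.02,0],[0.06,0,0,-0.02,0],[0.06,0,0,-0.013,0],[0.06,0,0,-0.009,0],[0.06,0,0,0,0],[0.01,0,0,0,0],[0.01,0,0,0,0],[0.01,0,0,0,0],[0.01,0,0,0,0],[0.01,0,0,0,0],[0.01,0,0,0,0]],
  ],
  force=30,
)

```text
time_s: 2.95
tool_pos: [0.4455, 0.0746, 0.0603]
tcp_rot: [2.068, 2.364, 0.003]
force: [-1.3, 0.3, 7.8]
finger_gap: 0.0251
```

Emit:
move_arm(
  deltas=[
    [[0.01,0,0,0.01,0],[0.01,0,0,0.02,0],[0.01,0,0,0.03,0],[0.01,0,0,0.03,0],[0.01,0.02,0.005,0,-1],[0.01,0.035,0.009,0,-1.5],[0.01,0.035,0.009,0,-1.5],[0.01,0.035,0.009,0,-1.5],[0.01,0.035,0.009,0,-1.5],[0.01,0.035,0.006,0,-0.7],[0.01,0,0,0,0],[0.01,0,0,0,0]],
  ],
)

```text
time_s: 3.95
tool_pos: [0.6408, 0.1213, 0.1491]
tcp_rot: [2.222, 2.219, -0.002]
force: [-0.6, -0.6, -0.6]
finger_gap: 0.0247
```

Emit:
move_arm(
  deltas=[
    [[0.01,0,0,0,0],[0.01,0,0,0,0]],
  ],
)

```text
time_s: 4.12
tool_pos: [0.6389, 0.1209, 0.1498]
tcp_rot: [-2.223, -2.219, 0.001]
force: [-0.4, 0.3, -0.7]
finger_gap: 0.0252
```

```bash
python3 - <<'E'
from h import *
print(env.read_state()['tool_pos'],env.read_state()['force'])
s=snap('scene');cv2.imwrite('pics/sc1.png',cv2.resize(s['color'][60:360,180:520,::-1],None,fx=2,fy=2))
E
```

```text
[0.63888272 0.12087401 0.14975607] [-0.36400339  0.34329874 -0.70735495]
```

View pics/sc1.png

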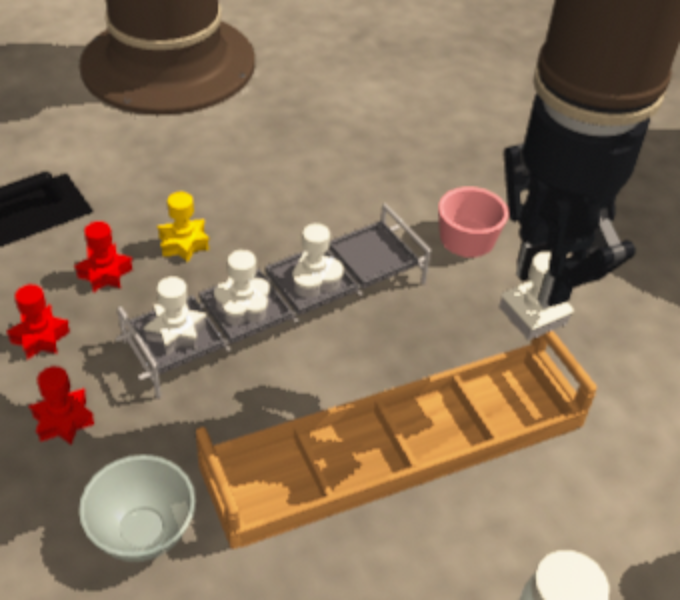

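The square cutter hangs upright from the gripper over the leftmost bay, at about (540,300) in the crop. Now I lower it.

Emit:
move_arm(
  deltas=[
    [[0.01,0.002,0.001,-0.02,0],[0.01,0,0,-0.03,0],[0.01,0,0,-0.03,0],[0.01,0,0,-0.018,0],[0.01,0,0,-0.006,0],[0.01,0,0,-0.003,0],[0.01,0,0,-0.001,0],[0.01,0,0,-0.001,0],[0.01,0,0,0,0],[0.01,0,0,0,0]],
  ],
)

```text
time_s: 5.0
tool_pos: [0.6426, 0.1225, 0.0416]
tcp_rot: [2.222, 2.219, 0.003]
force: [0.7, 0.8, -0.2]
finger_gap: 0.025
```

Emit:
move_arm(
  deltas=[
    [[0.01,0,0,-0.001,0],[0.01,0,0,-0.001,0],[0.01,0,0,-0.001,0],[0.01,0,0,0,0],[0.01,0,0,0,0]],
  ],
)

```text
time_s: 5.42
tool_pos: [0.6421, 0.1224, 0.0379]
tcp_rot: [2.223, 2.22, 0.001]
force: [-1.2, -0.4, 6.1]
finger_gap: 0.0245
```

Emit:
move_arm(
  deltas=[
    [[0.035,0,0,0,0],[0.06,0,0,0,0],[0.06,0,0,0,0],[0.06,0,0,0,0],[0.06,0,0,0.02,0],[0.06,0,0,0.04,0],[0.06,0,0,0.04,0],[0.06,-0.03,-0.018,0,1.6],[0.06,-0.035,-0.021,0,1.5],[0.06,-0.035,-0.021,0,1.5],[0.06,-0.035,-0.021,0,1.5],[0.06,-0.035,-0.021,0,1.5]],
  ],
)

```text
time_s: 6.42
tool_pos: [0.4701, 0.0195, 0.1372]
tcp_rot: [2.069, 2.364, 0.0]
force: [-0.9, -0.5, 0.9]
finger_gap: 0.0599
```

Emit:
move_arm(
  deltas=[
    [[0.06,-0.017,-0.011,0,0],[0.06,0,0,0,0],[0.06,0,0,0,0],[0.06,0,0,0,0]],
  ],
)

```text
time_s: 6.75
tool_pos: [0.4559, 0.0098, 0.1377]
tcp_rot: [2.07, 2.362, 0.002]
force: [0.5, 0.4, 0.3]
finger_gap: 0.0598
```

```bash
python3 - <<'E'
from h import *
s=snap('top');cv2.imwrite('pics/top2.png',cv2.resize(s['color'][80:260,190:430,::-1],None,fx=3,fy=3))
E
```

```text
(no output)
```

View pics/top2.png

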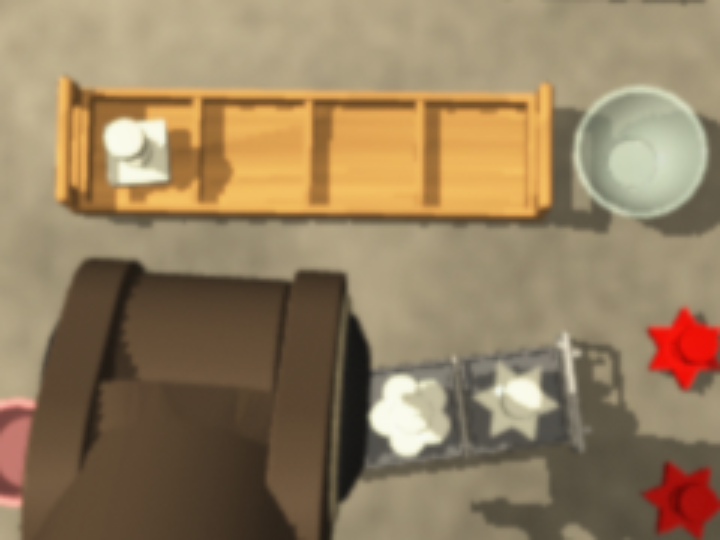

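The square stands centred in bay 1, at about (137,150) in the crop. Now the heart.

Emit:
move_arm(
  deltas=[
    [[0.06,-0.001,0,-0.02,0],[0.06,0,0,-0.02,0],[0.06,0,0,-0.02,0],[0.06,0,0,-0.01,0],[0.06,0,0,-0.008,0],[0.06,0,0,0,0],[0.01,0,0,0,0],[0.01,0,0,0,0],[0.01,0,0,0,0],[0.01,0,0,0,0],[0.01,0,0,0,0],[0.01,0,0,0,0]],
  ],
)

```text
time_s: 7.8
tool_pos: [0.4545, 0.0094, 0.0602]
tcp_rot: [2.071, 2.362, 0.003]
force: [-0.6, -0.9, 7.5]
finger_gap: 0.0248
```

Emit:
move_arm(
  deltas=[
    [[0.01,0,0,0.01,0],[0.01,0,0,0.02,0],[0.01,0,0,0.03,0],[0.01,0,0,0.03,0],[0.01,0.02,0.004,0,-1],[0.01,0.035,0.007,0,-1.5],[0.01,0.035,0.007,0,-1.5],[0.01,0.035,0.007,0,-1.5],[0.01,0.035,0.007,0,-1.5],[0.01,0.027,0.004,0,-0.5],[0.01,0,0,0,0],[0.01,0,0,0,0]],
  ],
)

```text
time_s: 8.8
tool_pos: [0.6414, 0.0453, 0.1492]
tcp_rot: [2.22, 2.222, -0.002]
force: [-1.0, -0.1, -0.7]
finger_gap: 0.0251
```

Emit:
move_arm(
  deltas=[
    [[0.01,0,0,-0.02,0],[0.01,0,0,-0.03,0],[0.01,0,0,-0.03,0],[0.01,0,0,-0.018,0],[0.01,0,0,-0.006,0],[0.01,0,0,-0.003,0],[0.01,0,0,-0.001,0],[0.01,0,0,-0.001,0],[0.01,0,0,0,0],[0.01,0,0,0,0]],
  ],
)

```text
time_s: 9.63
tool_pos: [0.6415, 0.0453, 0.0416]
tcp_rot: [2.22, 2.221, 0.002]
force: [-0.7, 0.4, -0.6]
finger_gap: 0.0249
```

Emit:
move_arm(
  deltas=[
    [[0.01,0,0,-0.001,0],[0.01,0,0,-0.001,0],[0.01,0,0,-0.001,0],[0.01,0,0,0,0],[0.01,0,0,0,0]],
  ],
)

```text
time_s: 10.05
tool_pos: [0.6411, 0.0453, 0.0378]
tcp_rot: [2.221, 2.222, 0.001]
force: [-2.7, -0.6, 4.8]
finger_gap: 0.0248
```

Emit:
move_arm(
  deltas=[
    [[0.035,0,0,0,0],[0.06,0,0,0,0],[0.06,0,0,0,0],[0.06,0,0,0,0],[0.06,0,0,0.02,0],[0.06,0,0,0.04,0],[0.06,0,0,0.04,0],[0.06,-0.03,-0.018,0,1.5],[0.06,-0.034,-0.021,0,1.5],[0.06,-0.034,-0.021,0,1.5],[0.06,-0.034,-0.021,0,1.5],[0.06,-0.034,-0.021,0,1.5]],
  ],
)

```text
time_s: 11.05
tool_pos: [0.4731, -0.0575, 0.1372]
tcp_rot: [2.069, 2.364, 0.0]
force: [0.2, -0.9, -0.2]
finger_gap: 0.0601
```

Emit:
move_arm(
  deltas=[
    [[0.06,-0.012,-0.01,0,0],[0.06,0,0,0,0],[0.06,0,0,0,0],[0.06,0,0,0,0]],
  ],
)

```text
time_s: 11.38
tool_pos: [0.4642, -0.066, 0.1376]
tcp_rot: [2.07, 2.362, 0.002]
force: [-0.4, 0.7, 1.2]
finger_gap: 0.0605
```

```bash
python3 - <<'E'
from h import *
s=snap('scene');cv2.imwrite('pics/sc2.png',cv2.resize(s['color'][120:360,180:520,::-1],None,fx=2,fy=2))
E
```

```text
(no output)
```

View pics/sc2.png

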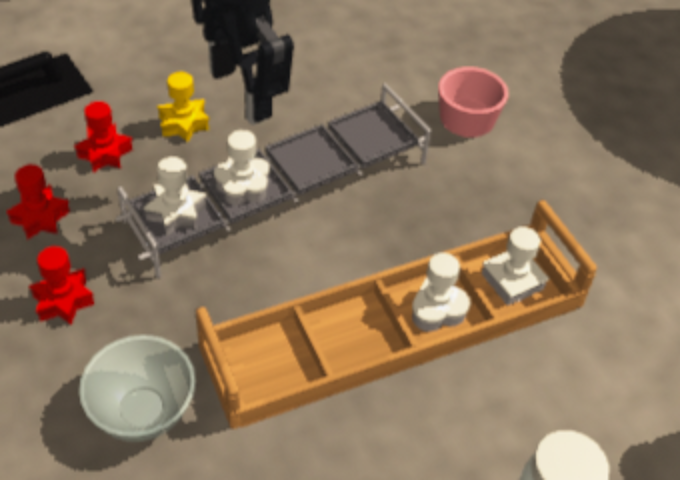

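The square and heart stand flat in bays 1 and 2, at (515,262) and (440,290) in the crop. Flower and star are untouched in their dishes. Now the flower.

Emit:
move_arm(
  deltas=[
    [[0.06,-0.001,0,-0.02,0],[0.06,0,0,-0.02,0],[0.06,0,0,-0.02,0],[0.06,0,0,-0.01,0],[0.06,0,0,-0.008,0],[0.06,0,0,0,0],[0.01,0,0,0,0],[0.01,0,0,0,0],[0.01,0,0,0,0],[0.01,0,0,0,0],[0.01,0,0,0,0],[0.01,0,0,0,0]],
  ],
)

```text
time_s: 12.43
tool_pos: [0.4625, -0.0667, 0.0601]
tcp_rot: [2.07, 2.361, 0.002]
force: [-1.7, -1.2, 7.7]
finger_gap: 0.0248
```

Emit:
move_arm(
  deltas=[
    [[0.01,0,0,0.01,0],[0.01,0,0,0.02,0],[0.01,0,0,0.03,0],[0.01,0,0,0.03,0],[0.01,0.02,0.004,0,-1],[0.01,0.034,0.007,0,-1.5],[0.01,0.034,0.007,0,-1.5],[0.01,0.034,0.007,0,-1.5],[0.01,0.034,0.007,0,-1.5],[0.01,0.023,0.004,0,-0.5],[0.01,0,0,0,0],[0.01,0,0,0,0]],
  ],
)

```text
time_s: 13.43
tool_pos: [0.6413, -0.0304, 0.1492]
tcp_rot: [2.22, 2.223, -0.002]
force: [-0.9, -0.5, -1.0]
finger_gap: 0.0248
```

Emit:
move_arm(
  deltas=[
    [[0.01,0,0,-0.02,0],[0.01,0,0,-0.03,0],[0.01,0,0,-0.03,0],[0.01,0,0,-0.018,0],[0.01,0,0,-0.006,0],[0.01,0,0,-0.003,0],[0.01,0,0,-0.001,0],[0.01,0,0,-0.001,0],[0.01,0,0,0,0],[0.01,0,0,0,0]],
  ],
)

```text
time_s: 14.27
tool_pos: [0.6415, -0.0307, 0.0416]
tcp_rot: [2.22, 2.221, 0.002]
force: [0.4, 0.4, -0.6]
finger_gap: 0.0246
```

Emit:
move_arm(
  deltas=[
    [[0.01,0,0,-0.001,0],[0.01,0,0,-0.001,0],[0.01,0,0,-0.001,0],[0.01,0,0,0,0],[0.01,0,0,0,0]],
  ],
)

```text
time_s: 14.68
tool_pos: [0.6411, -0.0307, 0.0378]
tcp_rot: [2.221, 2.222, 0.001]
force: [-1.4, 0.5, 5.5]
finger_gap: 0.0249
```

Emit:
move_arm(
  deltas=[
    [[0.035,0,0,0,0],[0.06,0,0,0,0],[0.06,0,0,0,0],[0.06,0,0,0,0],[0.06,0,0,0.02,0],[0.06,0,0,0.04,0],[0.06,0,0,0.04,0],[0.06,-0.03,-0.018,0,1.5],[0.06,-0.033,-0.02,0,1.5],[0.06,-0.033,-0.02,0,1.5],[0.06,-0.033,-0.02,0,1.5],[0.06,-0.033,-0.02,0,1.5]],
  ],
)

```text
time_s: 15.68
tool_pos: [0.4772, -0.1294, 0.1373]
tcp_rot: [2.069, 2.364, 0.0]
force: [-0.1, -0.3, -0.1]
finger_gap: 0.06
```

Emit:
move_arm(
  deltas=[
    [[0.06,-0.007,-0.006,0,0],[0.06,0,0,0,0],[0.06,0,0,0,0],[0.06,0,0,0,0]],
  ],
)

```text
time_s: 16.02
tool_pos: [0.4732, -0.134, 0.1375]
tcp_rot: [2.069, 2.363, 0.001]
force: [0.1, -0.0, -0.3]
finger_gap: 0.0602
```

```bash
python3 - <<'E'
from h import *
s=snap('scene');cv2.imwrite('pics/sc3.png',cv2.resize(s['color'][120:360,180:520,::-1],None,fx=2,fy=2))
E
```

```text
(no output)
```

View pics/sc3.png

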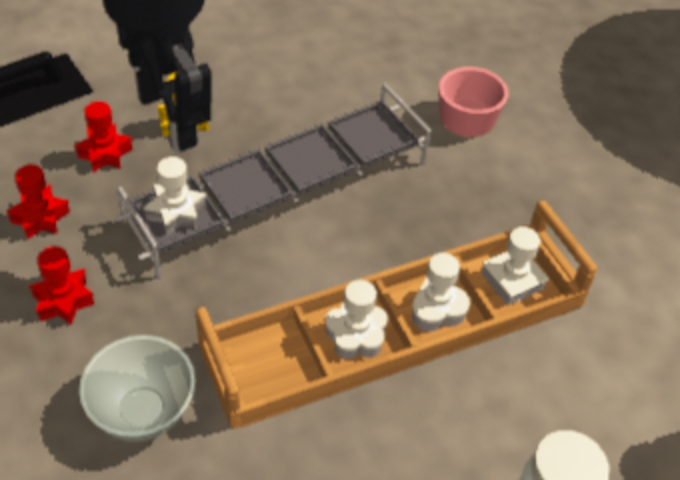

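Three cutters stand upright in bays 1 to 3. The gripper is over the white star at (175,190), which is the one in the dish.

Emit:
move_arm(
  deltas=[
    [[0.06,-0.001,-0.001,-0.02,0],[0.06,0,0,-0.02,0],[0.06,0,0,-0.02,0],[0.06,0,0,-0.01,0],[0.06,0,0,-0.008,0],[0.06,0,0,0,0],[0.01,0,0,0,0],[0.01,0,0,0,0],[0.01,0,0,0,0],[0.01,0,0,0,0],[0.01,0,0,0,0],[0.01,0,0,0,0]],
  ],
)

```text
time_s: 17.07
tool_pos: [0.4717, -0.1358, 0.0601]
tcp_rot: [2.07, 2.361, 0.002]
force: [0.2, 0.8, 7.1]
finger_gap: 0.0251
```

Emit:
move_arm(
  deltas=[
    [[0.01,0,0,0.01,0],[0.01,0,0,0.02,0],[0.01,0,0,0.03,0],[0.01,0,0,0.03,0],[0.01,0.02,0.003,0,-1],[0.01,0.033,0.006,0,-1.5],[0.01,0.033,0.006,0,-1.5],[0.01,0.033,0.006,0,-1.5],[0.01,0.033,0.006,0,-1.5],[0.01,0.017,0.001,0,-0.5],[0.01,0,0,0,0],[0.01,0,0,0,0]],
  ],
)

```text
time_s: 18.07
tool_pos: [0.6397, -0.1076, 0.1491]
tcp_rot: [-2.22, -2.222, 0.002]
force: [-0.9, 0.1, -0.7]
finger_gap: 0.0244
```

Emit:
move_arm(
  deltas=[
    [[0.01,0,0,-0.02,0],[0.01,0,0,-0.03,0],[0.01,0,0,-0.03,0],[0.01,0,0,-0.018,0],[0.01,0,0,-0.006,0],[0.01,0,0,-0.003,0],[0.01,0,0,-0.001,0],[0.01,0,0,-0.001,0],[0.01,0,0,0,0],[0.01,0,0,0,0]],
  ],
)

```text
time_s: 18.9
tool_pos: [0.6405, -0.1078, 0.0415]
tcp_rot: [2.22, 2.221, 0.002]
force: [0.1, -0.2, -0.7]
finger_gap: 0.0247
```

Emit:
move_arm(
  deltas=[
    [[0.01,0,0,-0.001,0],[0.01,0,0,-0.001,0],[0.01,0,0,-0.001,0],[0.01,0,0,0,0],[0.01,0,0,0,0]],
  ],
)

```text
time_s: 19.32
tool_pos: [0.6402, -0.1077, 0.0377]
tcp_rot: [2.221, 2.222, 0.001]
force: [-0.8, -0.3, 4.0]
finger_gap: 0.0246
```

Release, lift, and back off toward the robot so both cameras can see the rack.

Emit:
move_arm(
  deltas=[
    [[0.035,0,0,0,0],[0.06,0,0,0,0],[0.06,0,0,0,0],[0.06,0,0,0,0],[0.06,0,0,0.02,0],[0.06,0,0,0.04,0],[0.06,0,0,0.04,0],[0.06,-0.03,0,0.02,0],[0.06,-0.035,0,0,0],[0.06,-0.035,0,0,0],[0.06,-0.035,0,0,0],[0.06,-0.035,0,0,0]],
  ],
)

```text
time_s: 20.32
tool_pos: [0.4681, -0.1076, 0.1572]
tcp_rot: [-2.221, -2.222, -0.0]
force: [0.7, -1.5, 0.4]
finger_gap: 0.0599
```

Emit:
move_arm(
  deltas=[
    [[0.06,-0.02,0,0,0],[0.06,0,0,0,0],[0.06,0,0,0,0],[0.06,0,0,0,0]],
  ],
)

```text
time_s: 20.65
tool_pos: [0.4511, -0.1076, 0.1577]
tcp_rot: [2.22, 2.221, 0.002]
force: [0.6, 0.9, 1.1]
finger_gap: 0.06
```

```bash
python3 - <<'E'
from h import *
a=snap('scene');b=snap('top')
A=cv2.resize(a['color'][120:360,180:520],None,fx=1.6,fy=1.6);B=cv2.resize(b['color'][90:180,190:430],(544,204))
cv2.imwrite('pics/end.png',np.vstack([A,B])[:,:,::-1])
for n,s in(('top',b),('scene',a)):
    P=cloud(s);hsv=cv2.cvtColor(s['color'],cv2.COLOR_RGB2HSV)
    w=(hsv[...,1]<60)&(P[...,2]>.052)&(P[...,2]<.08)&(abs(P[...,0]-.64)<.06)&(abs(P[...,1])<.17)
    k,l,st,ce=cv2.connectedComponentsWithStats(w.astype(np.uint8))
    for i in range(1,k):
        if st[i,4]>25: print(n,np.median(P[l==i],0).round(4),np.percentile(P[l==i][:,2],95).round(4))
E
```

```text
top [0.6385 0.123  0.0674] 0.0703
top [0.6387 0.0462 0.0674] 0.0703
top [ 0.639  -0.0285  0.0672] 0.07
top [ 0.6384 -0.105   0.0669] 0.0698
scene [0.6427 0.1199 0.0657] 0.0678
scene [0.6428 0.0436 0.0657] 0.068
scene [ 0.6438 -0.0324  0.0659] 0.0679
scene [ 0.6433 -0.1088  0.0658] 0.068
```

View pics/end.png

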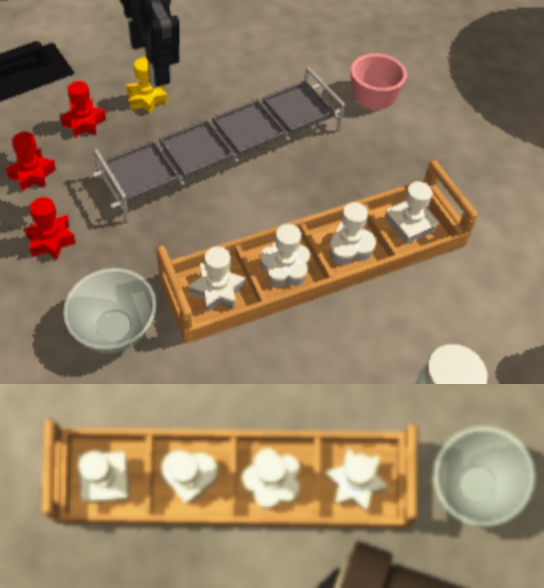

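All four are upright in their bays in the order square, heart, flower, star. The knob tops are at 67 mm as expected, and the robot is clear.

```bash
python3 -c "
from station import env
print(env.hand_in())"
```

```text
the job is handed in; nothing more can be done
None
```

The four cutters now stand in the wooden carrying rack, left to right from the robot's side: square, heart, flower, star. That is the same order they had on the drying rack. I gripped each by its knob, lowered it until the force reading showed light floor contact (4–6 N), let go, and handed the job in at about 21 s.

In my last checks, both cameras showed all four upright and near the middle of their bays. Knob tops measured 66–67 mm, where 67 mm is expected for a cutter flat on a bay floor. The two cameras differed by 3–5 mm in position, which is well inside the bay clearance. The drying rack was empty, the red and yellow look-alikes were not touched, and the gripper was open and clear of everything. No check failed.

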